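Snap the blue marker clip on to the bench air line

TASK

Mark the air line on the bench: take the blue marker clip by its upright finger tab and push it straight down over the steel pipe, between the two black rings, until its arms snap round the pipe and it sits fully home. Let go of it there, and leave the yellow clip where it stands.

Things in the scene. Friction and masses are not known exactly. Their poses are not given: they have to be found in the camera images.
- clip_blue: Blue marker clip, loose, 50-70 g, mouth down. Origin: bore centre, 26 mm above the bench at the start. y along the bore, z up, x across. Saddle plate 42 (x) x 36 (y) mm, top 20 mm above the origin. Two sprung arms, 36 mm long in y, with a 22 mm throat 10 mm below the origin flaring to a 40 mm mouth 26 mm below. Going over the 28 mm pipe takes 5 to 15 N downward.
- blue_tab (a point): Middle of the blue clip's upright finger tab, 40 mm above its origin, same axes. Tab 12 mm thick (x), 32 mm long (y), from the saddle plate 20 mm below this point to 19 mm above it. Grip it across the 12 mm, fingertips just above the plate. The clip is the same turned by half a turn about z.
- clip_yellow: Yellow marker clip of the same shape, size, origin and axes, also loose on the bench. Not wanted: it stays where it is.
- pipe_mid (a point): Middle of the fixed, level steel pipe (28 mm in diameter), on its axis, 55 mm above the bench, midway between two painted black rings 45 mm either side. y along the pipe, z up. Black posts 44 mm wide, 24 mm long, 115 mm either side, hold it and rise 76 mm above the bench. At the +y end a brass valve with a blue lever, 91 to 153 mm along y, top 89 mm above the bench.
Mind the look-alikes: they are no part of the job. Of the things like the clip_blue, leave any that is green; of the rest the smaller one is meant.

How it is judged:
At the end, for the whole second after the job is handed in: The blue clip is home round the pipe, released and at rest: bore axis within 4 mm of the pipe's axis sideways and in height and within 0.2 rad of its direction, its middle within 27 mm of the midpoint between the rings, tab within 0.5 rad of upright (x of clip_blue in the frame of pipe_mid between -0.004 and 0.004 m and z of clip_blue in the frame of pipe_mid between -0.004 and 0.004 m and y of clip_blue in the frame of pipe_mid between -0.027 and 0.027 m and angle between the y axis of clip_blue and the y axis of pipe_mid, either way round below 0.2 rad and angle between clip_blue's own z axis and vertical below 0.5 rad and linear speed of clip_blue below 0.02 m/s and contact force between the fingers and clip_blue below 0.1 N); the robot touches nothing.
It fails at once if the yellow clip is moved by more than 30 mm (distance of clip_yellow from where it was at the start of the episode above 0.03 m).
It also fails if it takes over 35 s, if anything falls off the work surface, if the arm or the gripper's body presses on something with over 40 N, if the wrist force passes 120 N, or if a joint passes its speed limit or range.

ROBOT

A 6-joint arm with a two-finger parallel gripper is mounted at the origin on a cart in front of the work surface, level with it; the furniture and walls round the work are solid. World frame = base frame: x ahead of the robot, y to its left, z up, the work surface at z = 0. Lengths are in m, angles in rad, forces in N, time in s.
With the tool pointing down it reaches from about 0.35 to 0.85 m from the base axis. Payload 8.1 kg.
Tool frame: the origin (TCP) lies on the centre line of the jaws, within the pads' length; the fingertips stand 14 mm ahead of it and the grasp point (between the pads) lies 5 mm behind it; z points along the fingers, y is the direction in which the jaws open and shut (so a half turn about z gives the same grasp; the last joint's range is limited). The gripper opens to 93 mm and grips with 3 to 60 N. Pads are 15 mm wide; open, the fingers measure 128 mm over their backs; the gripper's body (75 mm by 188 mm) begins 65 mm behind the grasp point.
Start: joints at [1.076, 0.13, 1.488, -0, 1.523, -0.085], TCP at [0.239, 0.55, 0.233] pointing down, gripper open.
Joint ranges: [-2.96, 2.96], [-0.89, 2.26], [0.02, 2.5], [-1.34, 4.48], [0, 2.73], [-2.66, 2.66]. Speed limits (rad/s): [2.39, 2.39, 2.79, 3.14, 3.14, 3.14].

INTERFACE

Orientations are given as a rotation vector (axis times angle).
In Python, from plant import robot gives the robot as it stands.
- The arm moves only by the tool jog_arm, never from a script. Its argument "steps" is a list of rows, each a list of 7 numbers: the closure, from 0 (fully open) to 1 (shut), then the shift along the tool's x, y, z in m, then the turn, a rotation vector about the tool's x, y, z in rad. In form: [[jaw, tx, ty, tz, rx, ry, rz], ...]. A call has 1 to 5 rows; each row is the pose to reach, as a shift and turn from the pose measured when the call began, along the tool's axes at that moment; what a row does not reach only later rows make up. A row lasts 1/8 s, in which the tool goes at most 62.5 mm and 10.7 degrees, less where a joint would pass 70% of its speed; a pose out of reach is approached as far as the arm can. A call with a gripper value outside its range is refused whole. The fingers move at their own pace and stop on an object; "force" is the grip in N (left out, the last holds). Time passes only in rows, so rows that repeat a pose let the fingers close. It gives the time, the measured TCP pose, the force and the opening at its end, in the units of the state.
- robot.read_state(): the state, without advancing time (a new reading comes with each control period).
- robot.read_camera(name): name is "scene" or "side" or "wrist"; returns a dict with "image" (384x512x3 uint8, red, green, blue), "mtx" (3x3 intrinsics, pixels), "extrinsics" (4x4, takes a point from camera to world coordinates); the wrist camera has in their place "tool_from_camera" (4x4, takes a point from camera to tool coordinates, whose origin is the TCP and whose axes are the flange's). Camera axes: x right, y down, z forward; pixel columns grow to the right and rows downward; lengths in m; the calibration is good to about 2 mm. A picture is of the moment at which its call begins: read the wrist's pose just before it. There is no depth.
- robot.close_job(): hands the job in, once; it reports no verdict.
The state is a dict: "t": time; "q": joint angles; "dq": joint speeds; "joint_torque": joint torques, N m; "tool_pos": TCP position; "orientation": TCP orientation; "force": force on the tool from outside, world axes, zero at the start; "wrist_torque": the same for the moment, N m; "opening": finger opening in m.
Only numpy, scipy, OpenCV 4.12 (cv2) and the standard library are available. Lean on these libraries where they do the work, as an engineer would, in place of code of your own. Each camera call takes 0.05 s, during which the arm holds its last target.

## Working session

There is one attempt and no reset: what is moved stays moved. The work goes in short steps, Python scripts to look and compute and a tool call to move; the robot and the scene stay as the last step left them, time stands still between calls to the robot, and variables do not carry over. Pictures are saved under pics/ and viewed, and the job is handed in when it is done.

Besides the shell and the picture viewer there is one more tool, called after "Request:" as name(argument=value, ...) on one line, values as JSON. jog_arm: Moves the arm, as the interface text tells. Its arguments: {"type":"object","properties":{"steps":{"type":"array"},"force":{"type":"number"}},"required":["steps"]}

```bash
mkdir -p pics; ls; python3 - <<'E'
from plant import robot
import cv2
s=robot.read_state();print(s)
for n in ["scene","side","wrist"]:
    r=robot.read_camera(n);cv2.imwrite(f"pics/{n}0.png",r["image"][:,:,::-1])
    for k in r:
        if k!="image":print(n,k,r[k].round(4).tolist() if hasattr(r[k],'round') else r[k])
E
```

```text
pics
{'t': 0.0, 'q': array([ 1.07560704e+00,  1.31183259e-01,  1.48927538e+00,  2.71785742e-06,
        1.52301995e+00, -8.54120184e-02]), 'dq': array([ 0.0008562 ,  0.00028717,  0.00198318, -0.00177052,  0.00057081,
       -0.00145336]), 'joint_torque': array([ 9.06308615e-04, -5.59820294e+01, -4.91768968e+01,  7.67512573e-02,
        3.55088746e-02, -8.28661564e-05]), 'tool_pos': array([0.23876399, 0.54984287, 0.23157639]), 'orientation': array([-6.39072137e-01, -3.07534962e+00,  2.83675013e-03]), 'force': array([ 0.14559261,  0.55886994, -0.24644787]), 'wrist_torque': array([-0.03440069,  0.07947031,  0.01207902]), 'opening': 0.0930994427377515}
scene mtx [[406.0909, 0.0, 249.172], [0.0, 406.0909, 197.7585], [0.0, 0.0, 1.0]]
scene extrinsics [[0.7542, -0.2928, 0.5877, -0.0524], [-0.6566, -0.3274, 0.6795, -0.7979], [-0.0066, -0.8984, -0.4392, 0.5183], [0.0, 0.0, 0.0, 1.0]]
side mtx [[447.8486, 0.0, 253.2373], [0.0, 447.8486, 185.0076], [0.0, 0.0, 1.0]]
side extrinsics [[0.4536, -0.5992, 0.6596, -0.3111], [-0.891, -0.3214, 0.3207, -0.5049], [0.0199, -0.7332, -0.6797, 0.9515], [0.0, 0.0, 0.0, 1.0]]
wrist mtx [[315.5988, 0.0, 254.217], [0.0, 315.5988, 194.7304], [0.0, 0.0, 1.0]]
wrist tool_from_camera [[-0.0001, -0.97, -0.2432, 0.0672], [1.0, -0.0001, -0.0001, 0.0004], [0.0, -0.2432, 0.97, -0.152], [0.0, 0.0, 0.0, 1.0]]
```

View pics/scene0.png

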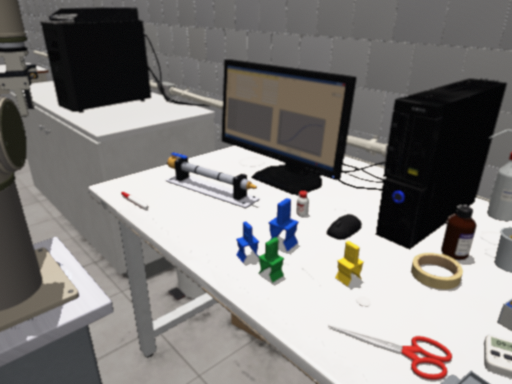

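View pics/side0.png

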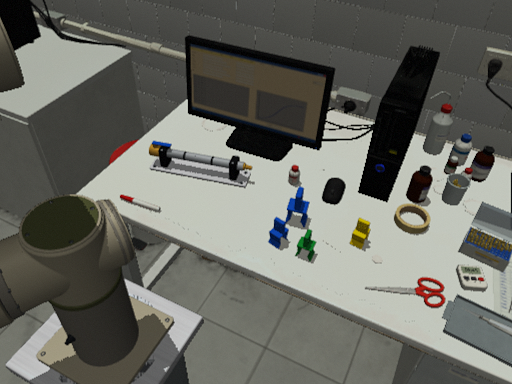

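View pics/wrist0.png

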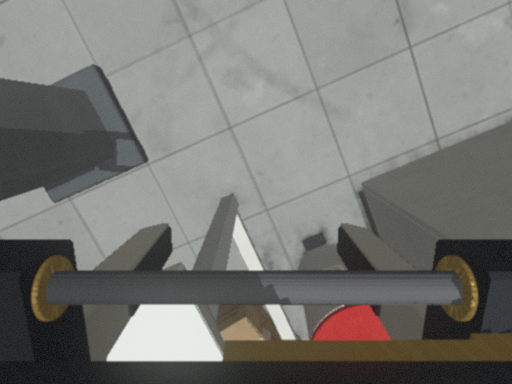

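Candidates in the scene view: small blue (247,241), larger blue (284,224), green (271,259) and yellow (349,263). I'm choosing the smaller blue one. Next I'll check it in a crop and measure it.

```bash
cat > h.py <<'E'
import numpy as np,cv2
from plant import robot
from scipy.spatial.transform import Rotation as R
def ray(c,u,v,E=None):
    E=c["extrinsics"] if E is None else E
    d=E[:3,:3]@np.linalg.inv(c["mtx"])@np.array([u,v,1.]);return E[:3,3],d/np.linalg.norm(d)
def onz(c,u,v,z,E=None):
    o,d=ray(c,u,v,E);return o+d*(z-o[2])/d[2]
def tri(rs):
    A=np.zeros((3,3));b=np.zeros(3)
    for o,d in rs:
        P=np.eye(3)-np.outer(d,d);A+=P;b+=P@o
    x=np.linalg.solve(A,b);return x,[np.linalg.norm((np.eye(3)-np.outer(d,d))@(x-o)) for o,d in rs]
def blobs(img,lo,hi,amin=25):
    m=cv2.inRange(cv2.cvtColor(img,cv2.COLOR_RGB2HSV),lo,hi)
    n,l,s,c=cv2.connectedComponentsWithStats(m)
    return [(s[i].tolist(),c[i].round(1).tolist()) for i in range(1,n) if s[i][4]>amin],l
def wristE(c,s):
    T=np.eye(4);T[:3,:3]=R.from_rotvec(s["orientation"]).as_matrix();T[:3,3]=s["tool_pos"];return T@c["tool_from_camera"]
E
python3 - <<'E'
from h import *
for n in ["scene","side"]:
    c=robot.read_camera(n);im=c["image"]
    for nm,lo,hi in [("blue",(105,140,60),(128,255,255)),("yel",(20,150,80),(32,255,255)),("green",(45,120,40),(85,255,255))]:
        print(n,nm,*blobs(im,lo,hi)[0],sep="\n ")
    a=im[210:290,220:380] if n=="scene" else im[180:265,255:385]
    b=im[145:215,155:270] if n=="scene" else im[135:190,140:260]
    cv2.imwrite(f"pics/{n}_a.png",cv2.resize(a,None,fx=5,fy=5,interpolation=2)[:,:,::-1])
    cv2.imwrite(f"pics/{n}_b.png",cv2.resize(b,None,fx=6,fy=6,interpolation=2)[:,:,::-1])
E
```

```text
scene
 blue
 ([172, 153, 15, 6, 42], [179.8, 155.5])
 ([392, 190, 13, 13, 107], [398.3, 195.9])
 ([270, 199, 27, 51, 703], [284.1, 223.7])
 ([237, 222, 21, 39, 355], [246.2, 240.9])
scene
 yel
 ([336, 242, 27, 43, 628], [348.9, 263.5])
scene
 green
 ([259, 237, 24, 44, 556], [271.8, 258.9])
side
 blue
 ([462, 134, 10, 5, 35], [466.5, 136.1])
 ([152, 141, 19, 6, 56], [161.1, 143.6])
 ([376, 164, 9, 8, 33], [379.9, 166.7])
 ([269, 187, 40, 61, 641], [289.0, 217.2])
 ([465, 240, 47, 21, 178], [495.8, 251.7])
side
 yel
 ([352, 218, 18, 21, 190], [361.5, 228.8])
 ([350, 238, 14, 11, 77], [356.6, 243.2])
side
 green
 ([296, 230, 20, 31, 245], [306.5, 244.0])
```

```bash
python3 - <<'E'
import cv2,numpy as np
f=lambda p:cv2.resize(cv2.imread(p),(400,300))
g=lambda n:f(f"pics/{n}.png")
cv2.imwrite("pics/m1.png",np.vstack([np.hstack([g("scene_a"),g("side_a")]),np.hstack([g("scene_b"),g("side_b")])]))
E
```

```text
(no output)
```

View pics/m1.png

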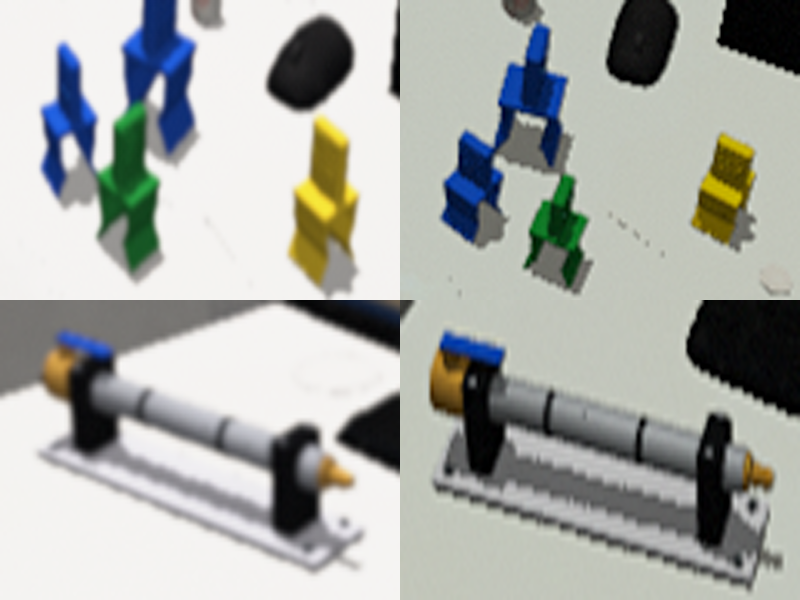

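```bash
python3 - <<'E'
from h import *
a=robot.read_camera("scene");b=robot.read_camera("side")
for n,p,q in [("clip",(246.2,240.9),(279,233)),("yel",(348.9,263.5),(361,233)),("r1",(196.7,168.8),(184.7,155.2)),("r2",(219.7,175.8),(212.3,160.1)),
 ("big",(284,223.7),(298,208)),("green",(271.8,258.9),(306.5,244))]:
    print(n,*tri([ray(a,*p),ray(b,*q)]))
s=robot.read_state();print(R.from_rotvec(s["orientation"]).as_matrix().round(3))
E
```

```text
clip [ 0.43396422 -0.22359716  0.04521015] [np.float64(0.0008817535332614595), np.float64(0.0008817535332614441)]
yel [ 0.54099665 -0.41776514  0.03943199] [np.float64(0.0005720989688681831), np.float64(0.0005720989688683077)]
r1 [0.57491395 0.16826798 0.05941618] [np.float64(0.0004721121695967926), np.float64(0.0004721121695967677)]
r2 [0.59530483 0.080134   0.05881888] [np.float64(0.0009077647515159745), np.float64(0.0009077647515160241)]
big [ 0.53828153 -0.23473282  0.05271976] [np.float64(0.0017498547726584913), np.float64(0.0017498547726583088)]
green [ 0.43786378 -0.3012847   0.03755168] [np.float64(0.00039809378938072016), np.float64(0.000398093789380564)]
[[-0.917  0.398 -0.   ]
 [ 0.398  0.917 -0.   ]
 [ 0.    -0.    -1.   ]]
```

The crop shows the small blue clip at the left (scene 247,241), clearly smaller than the second blue one and separate from green and yellow. The pipe has rings at scene (197,169) and (220,176). I'll check the monitor's clearance, then move over the pipe.

```bash
python3 - <<'E'
from h import *
a=robot.read_camera("scene");b=robot.read_camera("side")
print(tri([ray(a,330,172),ray(b,323,140)])[0],tri([ray(a,222,132),ray(b,188,92)])[0],onz(b,262,152,0))
E
```

```text
[ 0.74335158 -0.21114793  0.12982566] [0.7958814  0.30675655 0.11176541] [ 0.77339096 -0.00734587  0.        ]
```

Request:
jog_arm(steps=[[0.3,-0.05,-0.03,0,0,0,0.18],[0.3,-0.1,-0.06,0,0,0,0.36],[0.3,-0.15,-0.08,0,0,0,0.54],[0.3,-0.2,-0.11,0,0,0,0.72],[0.3,-0.25,-0.14,0,0,0,0.9]])

```text
t: 1.08
tool_pos: [0.4134, 0.3208, 0.2328]
orientation: [1.92, 2.486, 0.001]
force: [0.8, -0.2, 0.2]
opening: 0.0652
```

Request:
jog_arm(steps=[[0.3,-0.06,0.026,0,0,0,0.01],[0.3,-0.12,0.052,0,0,0,0.02],[0.3,-0.18,0.078,0,0,0,0.02],[0.3,-0.23,0.102,0,0,0,0.02]])

```text
t: 1.58
tool_pos: [0.5692, 0.1248, 0.2332]
orientation: [1.945, 2.466, 0.002]
force: [0.8, 1.0, 0.8]
opening: 0.0653
```

```bash
python3 - <<'E'
from h import *
s=robot.read_state();c=robot.read_camera("wrist");np.savez("w1.npz",E=wristE(c,s),img=c["image"],mtx=c["mtx"])
cv2.imwrite("pics/w1.png",c["image"][:,:,::-1]);print(s["t"],s["tool_pos"],s["orientation"],abs(s["dq"]).max())
E
```

```text
1.575 [0.56915906 0.1247898  0.23316932] [1.94502303e+00 2.46620990e+00 1.78061308e-03] 0.7586179368263927
```

View pics/w1.png

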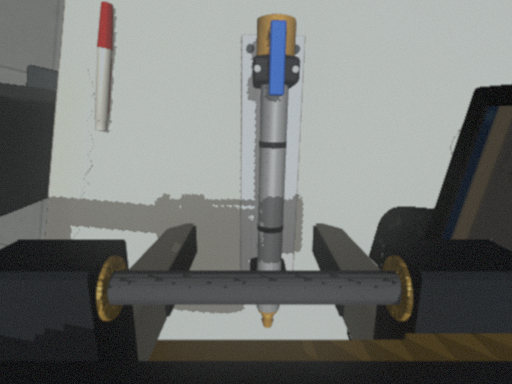

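The arm was still moving in that frame. I'll retake it and measure: rings at about rows 145 and 229, pipe near column 272.

```bash
cat > pipe.py <<'E'
from h import *
for k in range(2):
    s=robot.read_state();c=robot.read_camera("wrist")
E=wristE(c,s);g=cv2.cvtColor(c["image"],6).astype(float);print(abs(s["dq"]).max(),s["tool_pos"])
print(g[120,235:310].astype(int).tolist());print(g[180,235:310].astype(int).tolist())
for x in(268,272,276):print(g[130:250,x].astype(int).tolist())
cv2.imwrite("pics/w2.png",cv2.resize(c["image"][80:260,220:340],None,fx=4,fy=3,interpolation=0)[:,:,::-1])
np.savez("w2.npz",E=E,img=c["image"],mtx=c["mtx"])
E
python3 pipe.py
```

```text
0.0770880554565029 [0.57080878 0.12133519 0.23249601]
[185, 185, 185, 186, 168, 154, 173, 183, 189, 188, 186, 186, 189, 187, 187, 187, 187, 187, 172, 148, 132, 127, 128, 117, 96, 98, 105, 112, 121, 124, 127, 133, 138, 139, 149, 154, 163, 170, 174, 172, 165, 158, 152, 147, 143, 139, 131, 126, 124, 116, 117, 156, 179, 188, 189, 189, 185, 190, 188, 188, 186, 189, 187, 180, 168, 166, 183, 188, 188, 187, 190, 185, 187, 185, 188]
[183, 185, 184, 182, 163, 150, 167, 186, 189, 188, 186, 189, 190, 187, 188, 189, 185, 183, 165, 132, 124, 125, 118, 102, 101, 108, 118, 125, 127, 130, 138, 142, 146, 158, 162, 172, 170, 173, 168, 158, 149, 147, 145, 137, 134, 127, 120, 111, 119, 151, 183, 188, 187, 188, 189, 188, 185, 187, 189, 187, 185, 173, 167, 182, 185, 187, 184, 185, 184, 186, 189, 186, 184, 186, 185]
[139, 143, 143, 145, 140, 143, 142, 129, 89, 65, 63, 62, 61, 83, 126, 147, 147, 149, 145, 149, 152, 149, 146, 150, 147, 149, 149, 149, 152, 150, 149, 149, 153, 151, 149, 152, 152, 150, 156, 154, 150, 152, 152, 154, 154, 154, 153, 156, 155, 154, 158, 156, 155, 158, 158, 154, 157, 155, 157, 156, 1
[... 696 characters left out ...]
3, 103, 101, 102, 100, 103, 100, 100, 102, 102, 98, 74, 48, 47, 45, 44, 65, 87, 95, 99, 100, 96, 98, 97, 98, 98, 97, 99, 95, 95, 99, 96, 95, 98, 96, 100, 97]
[156, 158, 157, 153, 157, 156, 151, 130, 91, 68, 62, 63, 61, 84, 129, 151, 152, 150, 149, 153, 152, 149, 151, 153, 155, 152, 152, 150, 150, 150, 149, 148, 151, 148, 144, 149, 150, 149, 146, 149, 147, 146, 149, 149, 149, 148, 148, 147, 145, 143, 147, 147, 146, 142, 143, 144, 143, 146, 147, 146, 142, 142, 145, 144, 147, 138, 117, 97, 95, 95, 96, 96, 93, 95, 95, 97, 95, 98, 97, 95, 94, 100, 91, 91, 92, 92, 93, 97, 96, 94, 92, 96, 94, 84, 63, 53, 44, 51, 51, 71, 87, 92, 91, 92, 89, 88, 93, 96, 93, 89, 90, 87, 93, 89, 89, 93, 92, 93, 91, 92]
```

View pics/w2.png

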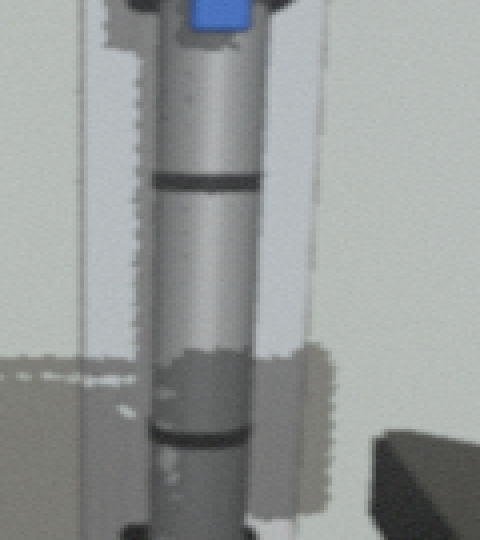

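```bash
python3 - <<'E'
from h import *
w=np.load("w2.npz");E=w["E"];c={"mtx":w["mtx"]}
im=cv2.cvtColor(w["img"],6).astype(float)
# edges by gradient at sub rows
for r in (115,130,160,185):
    L=257 if r>150 else 258
    row=im[r-2:r+3].mean(0);print(r,np.diff(row)[248:262].round().tolist(),np.diff(row)[278:292].round().tolist())
p=[onz(c,272,120,.055,E) if 0 else onz(c,u,v,.055,E) for u,v in[(272.0,120),(270.5,180)]]
print(p)
r1=onz(c,271.5,141,.069,E);r2=onz(c,269.5,226.5,.069,E);print(r1,r2,(r1+r2)/2,np.linalg.norm(r1-r2))
d=r1-r2;print(np.degrees(np.arctan2(d[1],d[0]))); d=p[0]-p[1];print(np.degrees(np.arctan2(d[1],d[0])))
E
```

```text
115 [0.0, 0.0, -1.0, -1.0, -10.0, -26.0, -19.0, -3.0, -2.0, -9.0, -19.0, -3.0, 9.0, 7.0] [-5.0, -5.0, -5.0, -7.0, -5.0, -6.0, 1.0, 31.0, 32.0, 10.0, -2.0, 1.0, -1.0, -2.0]
130 [1.0, 0.0, 0.0, -3.0, -9.0, -25.0, -20.0, -3.0, -1.0, -10.0, -16.0, -1.0, 8.0, 6.0] [-5.0, -6.0, -5.0, -5.0, -7.0, -6.0, 20.0, 38.0, 17.0, 1.0, -1.0, 0.0, -0.0, 0.0]
160 [-1.0, 1.0, 1.0, -1.0, -8.0, -26.0, -22.0, -6.0, -3.0, -12.0, -12.0, 9.0, 7.0, 6.0] [-4.0, -5.0, -6.0, -8.0, -6.0, 26.0, 39.0, 10.0, 1.0, -1.0, -0.0, 0.0, 0.0, 2.0]
185 [-2.0, 1.0, 1.0, -6.0, -18.0, -28.0, -12.0, 0.0, -9.0, -14.0, -0.0, 8.0, 10.0, 4.0] [-7.0, -6.0, -7.0, -9.0, 18.0, 36.0, 21.0, 3.0, -1.0, 0.0, 0.0, 0.0, 0.0, -1.0]
[array([0.57434731, 0.18665655, 0.055     ]), array([0.58777217, 0.12598862, 0.055     ])]
[0.57791974 0.16695927 0.069     ] [0.5973854  0.07967367 0.069     ] [0.58765257 0.12331647 0.069     ] 0.089429784918977
102.57187156685374
102.47758437954126
```

Request:
jog_arm(steps=[[0.3,-0.05,-0.035,0,0,0,0],[0.3,-0.1,-0.07,0,0,0,0],[0.3,-0.15,-0.106,0,0,0,0],[0.3,-0.2,-0.14,0,0,0,0],[0.3,-0.25,-0.176,0,0,0,0]])

```text
t: 2.35
tool_pos: [0.4544, -0.1603, 0.2328]
orientation: [1.948, 2.463, 0.001]
force: [0.7, -0.8, -0.2]
opening: 0.0647
```

Request:
jog_arm(steps=[[0.3,-0.06,-0.042,0,0,0,0],[0.3,-0.06,-0.042,0,0,0,0]])

```text
t: 2.6
tool_pos: [0.4261, -0.2302, 0.233]
orientation: [1.952, 2.46, 0.0]
force: [0.7, -0.4, 0.3]
opening: 0.0649
```

```bash
python3 - <<'E'
from h import *
for k in range(2): s=robot.read_state();c=robot.read_camera("wrist")
np.savez("w3.npz",E=wristE(c,s),img=c["image"],mtx=c["mtx"])
cv2.imwrite("pics/w3.png",c["image"][:,:,::-1]);print(s["t"],s["tool_pos"],s["orientation"],abs(s["dq"]).max())
E
```

```text
2.65 [ 0.42644733 -0.22982815  0.23295431] [1.95107971e+00 2.46046172e+00 4.20938619e-04] 0.06644441376125672
```

View pics/w3.png

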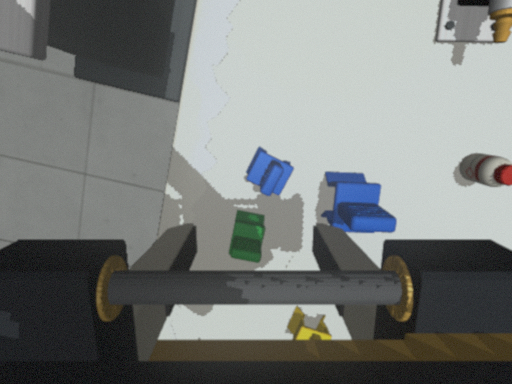

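The small blue clip is at (270,172), green at (247,235) and the large blue at (358,205). I'll zoom in for the tab outline.

```bash
python3 - <<'E'
import numpy as np,cv2
w=np.load("w3.npz");im=w["img"][140:205,235:310]
cv2.imwrite("pics/w3z.png",cv2.resize(im,None,fx=9,fy=9,interpolation=2)[:,:,::-1])
E
```

```text
(no output)
```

View pics/w3z.png

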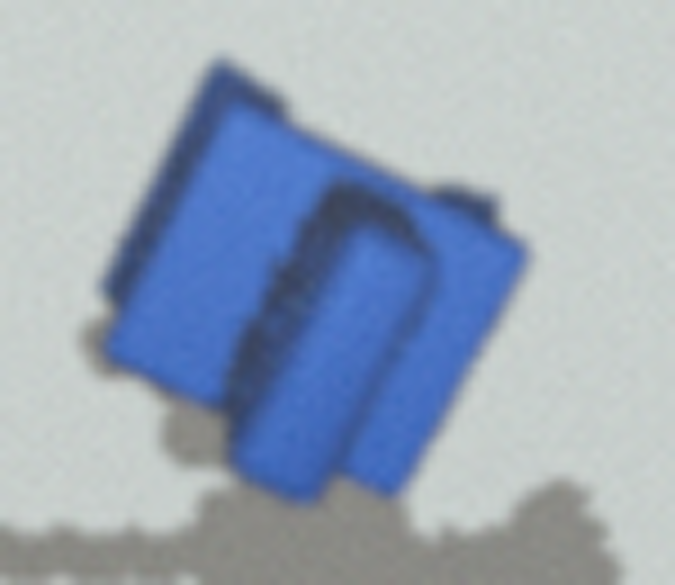

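```bash
python3 - <<'E'
from h import *
w=np.load("w3.npz");E=w["E"];c={"mtx":w["mtx"]}
f=lambda p,z:onz(c,235+p[0]/9-.45,140+p[1]/9-.45,z,E)[:2]
P=np.array([f(p,.046) for p in[(234,105),(527,250),(395,497),(107,355)]])
T=np.array([f(p,.085) for p in[(350,212),(437,255),(325,503),(235,465)]])
for Q in(P,T):
    e1=Q[1]-Q[0];e2=Q[2]-Q[1];e3=Q[2]-Q[3];e4=Q[3]-Q[0]
    print(Q.mean(0),[round(np.linalg.norm(e),4) for e in(e1,e2,e3,e4)],[round(np.degrees(np.arctan2(e[1],e[0])),1) for e in(e1,e2,e3,e4)])
E
```

```text
[ 0.44166417 -0.21971489] [np.float64(0.0394), np.float64(0.0343), np.float64(0.0396), np.float64(0.0339)] [np.float64(-13.0), np.float64(-103.4), np.float64(-13.6), np.float64(-103.6)]
[ 0.44170838 -0.21882387] [np.float64(0.0104), np.float64(0.0296), np.float64(0.0107), np.float64(0.0302)] [np.float64(-13.1), np.float64(-99.9), np.float64(-10.3), np.float64(-100.4)]
```

Request:
jog_arm(steps=[[0.57,0.007,0.0174,0.03,0,0,0.18],[0.57,0.007,0.0174,0.07,0,0,0.36],[0.57,0.007,0.0174,0.11,0,0,0.457],[0.57,0.007,0.0174,0.12,0,0,0.457],[0.57,0.007,0.0174,0.12,0,0,0.457]])

```text
t: 3.32
tool_pos: [0.4431, -0.2162, 0.1131]
orientation: [-2.454, -1.962, -0.002]
force: [0.4, -0.1, 0.1]
opening: 0.04
```

```bash
python3 - <<'E'
from h import *
for k in range(2): s=robot.read_state();c=robot.read_camera("wrist")
np.savez("w4.npz",E=wristE(c,s),img=c["image"],mtx=c["mtx"])
cv2.imwrite("pics/w4.png",c["image"][:,:,::-1]);print(s["t"],s["tool_pos"],s["orientation"],abs(s["dq"]).max())
E
```

```text
3.375 [ 0.44374103 -0.21701782  0.11422373] [2.45317154 1.95927774 0.00284679] 0.018157480273617854
```

View pics/w4.png

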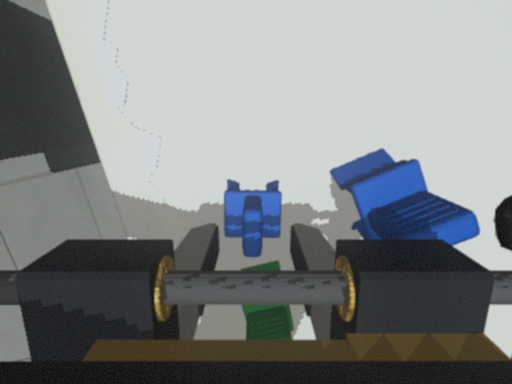

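Tab is centred between the fingers (column ~253) and aligned. Lowering and gripping.

Request:
jog_arm(steps=[[0.57,-0.002,-0.0015,0.025,0,0,0],[0.57,-0.002,-0.0015,0.05,0,0,0],[0.57,-0.002,-0.0015,0.05,0,0,0],[0.9,-0.002,-0.0015,0.05,0,0,0],[0.9,-0.002,-0.0015,0.05,0,0,0]], force=40)

```text
t: 4.05
tool_pos: [0.4435, -0.2199, 0.0666]
orientation: [2.451, 1.956, 0.005]
force: [-0.6, -0.4, -0.2]
opening: 0.0246
```

Request:
jog_arm(steps=[[0.9,0,0,0,0,0,0],[0.9,0,0,0,0,0,0]])

```text
t: 4.3
tool_pos: [0.4442, -0.2204, 0.0676]
orientation: [2.449, 1.955, 0.006]
force: [0.5, 0.3, 3.5]
opening: 0.0121
```

```bash
python3 - <<'E'
from h import *
for k in range(2): s=robot.read_state();c=robot.read_camera("wrist")
a=robot.read_camera("side")["image"][150:280,220:400]
cv2.imwrite("pics/w5.png",np.vstack([c["image"],cv2.resize(a,(512,370))])[::1,:,::-1][:600+154]);print(s["t"],s["tool_pos"],s["orientation"],s["opening"],s["force"])
cv2.imwrite("pics/w5.png",cv2.resize(np.hstack([c["image"],cv2.resize(a,(512,384))]),(800,300))[:,:,::-1])
E
```

```text
4.35 [ 0.44418192 -0.22040855  0.06755315] [2.44939661 1.95495234 0.00580847] 0.011527587755937272 [ 0.11102259 -0.85824587  4.71259983]
```

View pics/w5.png

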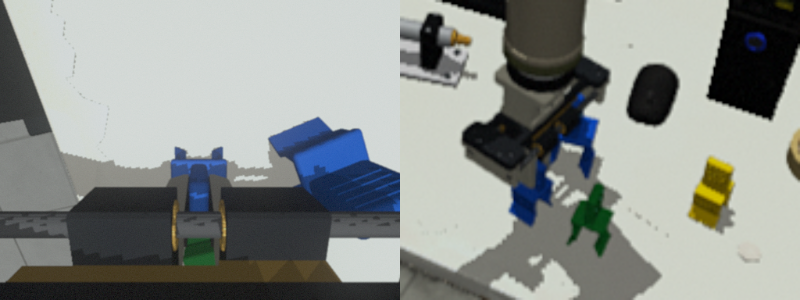

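Request:
jog_arm(steps=[[0.9,0,0,-0.03,0,0,0],[0.9,0,0,-0.07,0,0,0],[0.9,0,0,-0.11,0,0,0],[0.9,0,0,-0.135,0,0,0]])

```text
t: 4.95
tool_pos: [0.4435, -0.2201, 0.2045]
orientation: [2.448, 1.954, 0.007]
force: [0.3, 1.8, -0.0]
opening: 0.0122
```

```bash
python3 - <<'E'
from h import *
for k in range(2): s=robot.read_state();c=robot.read_camera("wrist")
a=robot.read_camera("scene")["image"][120:260,180:360]
print(s["t"],s["tool_pos"],s["orientation"],s["opening"],s["force"])
cv2.imwrite("pics/w6.png",cv2.resize(np.hstack([c["image"],cv2.resize(a,(512,384))]),(800,300))[:,:,::-1])
E
```

```text
5.0 [ 0.44468571 -0.22081771  0.2076332 ] [2.44520791 1.95170179 0.00880169] 0.011725179312142352 [ 1.95893494 -1.20389501  2.40518833]
```

View pics/w6.png

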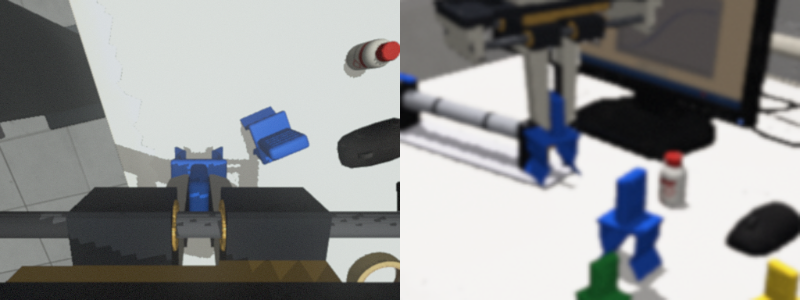

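Clip held upright with the fingers just above the plate. Carrying it to above the pipe.

Request:
jog_arm(steps=[[0.9,0.055,0.009,0,0,0,-0.05],[0.9,0.11,0.018,0,0,0,-0.13],[0.9,0.165,0.028,0,0,0,-0.22],[0.9,0.22,0.038,0,0,0,-0.31],[0.9,0.275,0.047,0,0,0,-0.4]])

```text
t: 5.72
tool_pos: [0.5499, 0.0393, 0.2005]
orientation: [2.008, 2.405, 0.001]
force: [0.7, -0.9, -0.3]
opening: 0.0115
```

```bash
cat > to.py <<'E'
from h import *
import sys
def plan(x,y,yaw):
    s=robot.read_state();M=R.from_rotvec(s["orientation"]).as_matrix()
    ty=np.degrees(np.arctan2(M[1,1],M[0,1]));d=M.T@np.array([x-s["tool_pos"][0],y-s["tool_pos"][1],0])
    print("t",s["t"],"pos",s["tool_pos"].round(4),"yaw",ty.round(2),"tilt",M[:2,2].round(4),"shift",d.round(4),"rz",np.radians(ty-yaw).round(3),s["force"].round(1))
    # tilt correction rotvec in tool axes
    tgt=np.array([M[:,0],M[:,1],[0,0,-1]]); print("tilt fix",np.cross([0,0,1],M.T@np.array([0,0,-1.])).round(4))
if __name__=="__main__":plan(*map(float,sys.argv[1:4]))
E
python3 to.py .5877 .1233 12.5
```

```text
t 5.725 pos [0.5499 0.0393 0.2005] yaw 10.28 tilt [ 0.0065 -0.005 ] shift [ 0.076   0.0522 -0.0002] rz -0.039 [ 0.7 -0.9 -0.3]
tilt fix [ 0.0055  0.0061 -0.    ]
```

Request:
jog_arm(steps=[[0.9,0.04,0.026,0,0,0,-0.02],[0.9,0.076,0.052,0,0.005,0.006,-0.04],[0.9,0.076,0.052,0,0.005,0.006,-0.04],[0.9,0.076,0.052,0,0.005,0.006,-0.04]])

```text
t: 6.22
tool_pos: [0.5865, 0.1229, 0.1982]
orientation: [-1.964, -2.45, 0.004]
force: [0.4, -0.3, 0.2]
opening: 0.0117
```

```bash
python3 - <<'E'
from h import *
for k in range(2): s=robot.read_state();c=robot.read_camera("wrist")
np.savez("w7.npz",E=wristE(c,s),img=c["image"],mtx=c["mtx"])
a=robot.read_camera("scene");b=robot.read_camera("side")
np.savez("w7b.npz",a=a["image"],b=b["image"])
cv2.imwrite("pics/w7.png",cv2.resize(c["image"][80:290,190:330],None,fx=4,fy=2.8,interpolation=2)[:,:,::-1])
cv2.imwrite("pics/w7b.png",np.hstack([cv2.resize(a["image"][100:210,150:280],(400,340)),cv2.resize(b["image"][90:200,130:260],(400,340))])[:,:,::-1])
from to import plan;plan(.5877,.1233,12.5)
E
```

```text
t 6.425 pos [0.5873 0.1222 0.2001] yaw 12.48 tilt [ 0.0002 -0.0003] shift [ 0.001   0.0007 -0.    ] rz -0.0 [ 0.5 -0.5 -0.1]
tilt fix [ 0.0001  0.0003 -0.    ]
```

View pics/w7.png

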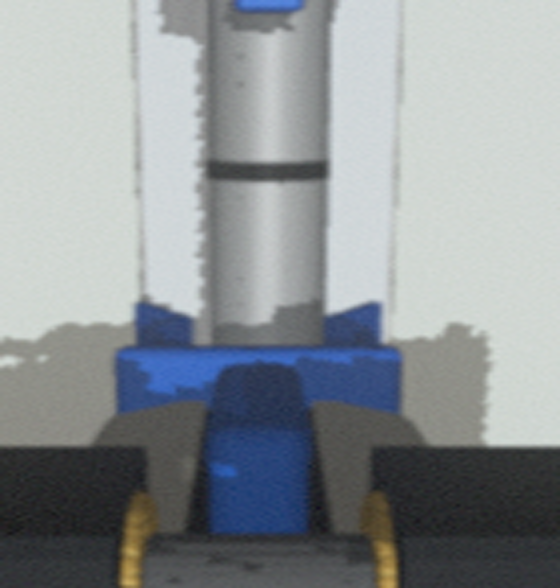

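View pics/w7b.png

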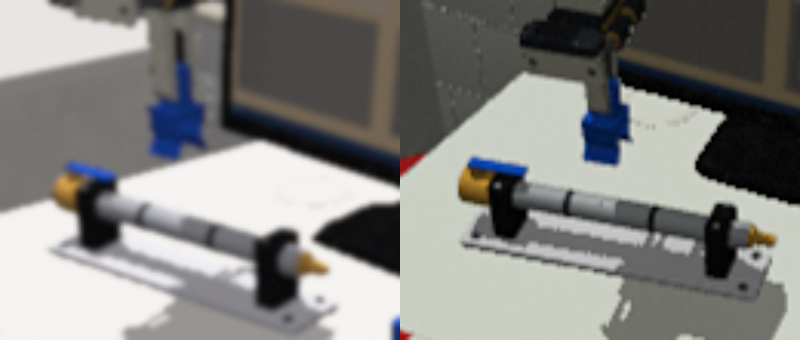

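```bash
python3 - <<'E'
from h import *
w=np.load("w7.npz");E=w["E"];c={"mtx":w["mtx"]};im=cv2.cvtColor(w["img"],6).astype(float)
for r in(115,130,155,175,190):
    d=np.diff(im[r-2:r+3].mean(0));print(r,d[236:248].round().tolist(),d[266:278].round().tolist())
b=w["img"][:,:,2].astype(float)-w["img"][:,:,0]
for r in(191,192,210,212,220): 
    x=np.where(b[r]>40)[0];print(r,x.min(),x.max(),[ (x[i],x[i+1]) for i in range(len(x)-1) if x[i+1]-x[i]>2])
E
```

```text
115 [-0.0, -5.0, -19.0, -29.0, -26.0, -20.0, -4.0, 10.0, 9.0, 5.0, 5.0, 3.0] [-5.0, -4.0, -7.0, -11.0, 3.0, 37.0, 44.0, 7.0, -0.0, -0.0, 0.0, -1.0]
130 [-2.0, -5.0, -18.0, -21.0, -29.0, -25.0, -1.0, 9.0, 9.0, 4.0, 6.0, 6.0] [-5.0, -7.0, -6.0, -11.0, 12.0, 39.0, 34.0, 7.0, -2.0, -0.0, 1.0, 0.0]
155 [-2.0, -2.0, -14.0, -23.0, -31.0, -24.0, -7.0, 10.0, 8.0, 7.0, 5.0, 5.0] [-7.0, -4.0, -10.0, -5.0, 18.0, 45.0, 24.0, 3.0, -1.0, 0.0, -0.0, 1.0]
175 [-0.0, -1.0, -14.0, -33.0, -26.0, -16.0, -10.0, 7.0, 9.0, 6.0, 6.0, 6.0] [-6.0, -6.0, -11.0, -3.0, 34.0, 49.0, 9.0, -1.0, 0.0, -0.0, 0.0, 0.0]
190 [9.0, 7.0, -12.0, -28.0, -24.0, -17.0, -14.0, 6.0, 9.0, 8.0, 3.0, 7.0] [-6.0, -6.0, -2.0, 14.0, 43.0, 35.0, -2.0, -6.0, -9.0, -10.0, -14.0, -12.0]
191 224 284 [(np.int64(231), np.int64(277))]
192 224 284 [(np.int64(233), np.int64(275))]
210 219 289 []
212 219 289 [(np.int64(250), np.int64(263))]
220 220 289 [(np.int64(250), np.int64(265))]
```

```bash
python3 - <<'E'
from h import *
w=np.load("w7.npz");E=w["E"];c={"mtx":w["mtx"]}
C=robot.read_camera("wrist");s=robot.read_state();TC=C["tool_from_camera"]
TW=E@np.linalg.inv(TC)
tl=lambda p:np.linalg.inv(TW)@np.append(p,1)
for u,v in[(256.7,115),(256.5,155),(256.4,175),(256.0,190)]:
    p=onz(c,u,v,.055,E);print("pipe tool",tl(p)[:3].round(4),p.round(4))
    K=c["mtx"];d=(u+15-15);
# clip plate: y in tool at depth of plate (z tool ~ +.014..) far edge
for u,v,z in[(254.0,211,.182),(254,191,.14)]:
    p=onz(c,u,v,z,E);print("clip",tl(p)[:3].round(4))
# pipe half width px predicted
q=np.linalg.inv(E)@np.append(onz(c,256.5,155,.055,E),1);print(14/1000/q[2]*315.6)
E
```

```text
pipe tool [0.068  0.0023 0.1438] [0.5739 0.1892 0.055 ]
pipe tool [0.0317 0.0022 0.1438] [0.5816 0.1537 0.055 ]
pipe tool [0.0126 0.0021 0.1438] [0.5857 0.1352 0.055 ]
pipe tool [-0.002   0.0018  0.1438] [0.5885 0.1208 0.055 ]
clip [ 0.0157 -0.0001  0.0168]
clip [ 0.0172 -0.0001  0.0588]
14.946177862958601
```

Request:
jog_arm(steps=[[0.9,0.002,0.002,0.03,0,0,0],[0.9,0.002,0.002,0.05,0,0,0],[0.9,0.002,0.002,0.055,0,0,0],[0.9,0.002,0.002,0.055,0,0,0]])

```text
t: 6.98
tool_pos: [0.5888, 0.1245, 0.1454]
orientation: [1.967, 2.45, -0.0]
force: [-0.7, 0.1, -0.1]
opening: 0.0118
```

```bash
cat > look.py <<'E'
from h import *
import sys
n=sys.argv[1]
for k in range(2): s=robot.read_state();c=robot.read_camera("wrist")
np.savez(n+".npz",E=wristE(c,s),img=c["image"],mtx=c["mtx"])
a=robot.read_camera("scene")["image"];b=robot.read_camera("side")["image"]
W=cv2.resize(c["image"][100:290,180:340],(400,475))
S=np.vstack([cv2.resize(a[120:210,150:270],(400,300)),cv2.resize(b[110:200,140:260],(400,300))])
W=np.vstack([W,np.zeros((125,400,3),np.uint8)])
cv2.imwrite(f"pics/{n}.png",np.hstack([W,S])[:,:,::-1])
from to import plan;plan(.5877,.1233,12.5);print(s["opening"])
E
python3 look.py w8
```

```text
t 7.175 pos [0.5896 0.1247 0.1466] yaw 12.49 tilt [0.0023 0.    ] shift [-0.001  -0.0022 -0.    ] rz -0.0 [ 0.1 -2.1 -0.9]
tilt fix [ 0.0023  0.0005 -0.    ]
0.011783652268633494
```

View pics/w8.png

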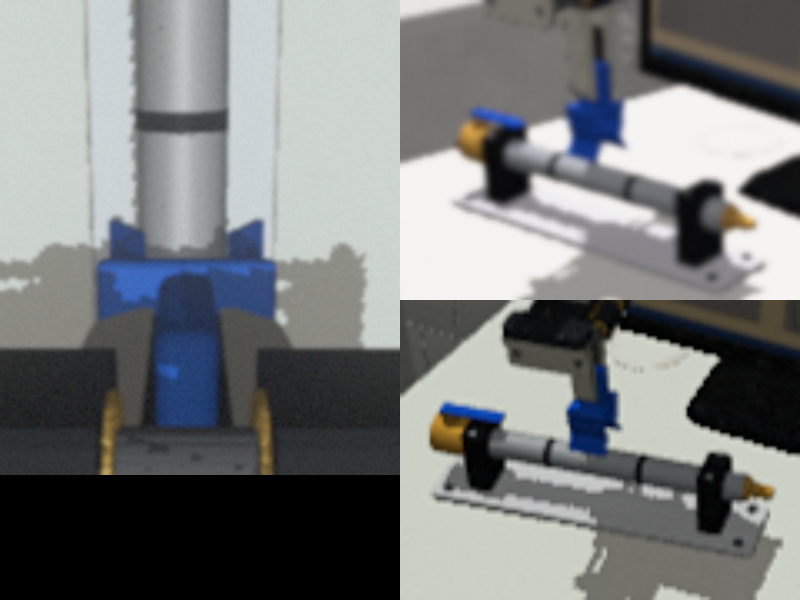

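Mouth straddles the pipe within ~1 mm, clip between the rings. Pushing down in stages.

Request:
jog_arm(steps=[[0.9,0,-0.0007,0.01,0.002,0,0],[0.9,0,-0.0007,0.02,0.002,0,0],[0.9,0,-0.0007,0.025,0.002,0,0],[0.9,0,-0.0007,0.03,0.002,0,0],[0.9,0,-0.0007,0.035,0.002,0,0]], force=60)

```text
t: 7.8
tool_pos: [0.59, 0.1247, 0.1132]
orientation: [1.965, 2.448, 0.002]
force: [-3.3, -0.4, 14.9]
opening: 0.0116
```

Request:
jog_arm(steps=[[0.9,0,0,0.004,0,0,0],[0.9,0,0,0.008,0,0,0],[0.9,0,0,0.01,0,0,0]])

```text
t: 8.18
tool_pos: [0.5901, 0.1247, 0.1039]
orientation: [1.965, 2.448, 0.002]
force: [-4.0, -0.2, 3.9]
opening: 0.0116
```

```bash
python3 look.py w9
```

```text
t 8.375 pos [0.5898 0.1246 0.1032] yaw 12.49 tilt [ 0.0021 -0.0004] shift [-0.0009 -0.0024 -0.    ] rz -0.0 [-1.9 -0.1  3.4]
tilt fix [ 0.002   0.0008 -0.    ]
0.011605472532055038
```

View pics/w9.png

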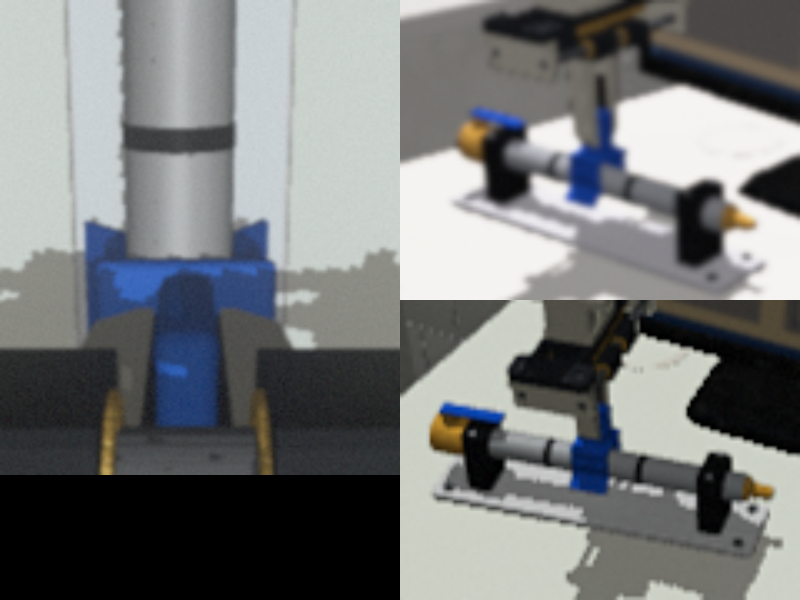

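The snap peak (~15 N) passed and the force fell to 4 N. There is a −x side load of about 3 N, so I'll relieve it by 1.5 mm and seat the clip fully.

Request:
jog_arm(steps=[[0.9,0,-0.0015,0.003,0.002,0,0],[0.9,0,-0.0015,0.006,0.002,0,0],[0.9,0,-0.0015,0.006,0.002,0,0]])

```text
t: 8.75
tool_pos: [0.5884, 0.1244, 0.0969]
orientation: [1.966, 2.449, -0.001]
force: [-0.1, 0.2, 0.8]
opening: 0.0118
```

Request:
jog_arm(steps=[[0.9,0,0,0.003,0,0,0],[0.9,0,0,0.004,0,0,0]])

```text
t: 9.0
tool_pos: [0.5887, 0.1244, 0.0967]
orientation: [1.966, 2.449, -0.0]
force: [-18.4, -2.1, 36.2]
opening: 0.0116
```

The hard stop at TCP z 0.0967 matches the expected home height (0.055 + 0.0415). I'll relax and look.

Request:
jog_arm(steps=[[0.9,0,-0.001,-0.001,0,0,0],[0.9,0,-0.001,-0.001,0,0,0]])

```text
t: 9.25
tool_pos: [0.5879, 0.1243, 0.0974]
orientation: [1.965, 2.449, 0.0]
force: [-0.4, 0.3, -1.0]
opening: 0.0116
```

```bash
python3 look.py w10
```

```text
t 9.45 pos [0.5878 0.1242 0.0974] yaw 12.5 tilt [ 0.0008 -0.0008] shift [-0.0009 -0.0003  0.    ] rz 0.0 [ 0.9  0.5 -0.3]
tilt fix [ 0.0006  0.001  -0.    ]
0.011581523039014913
```

View pics/w10.png

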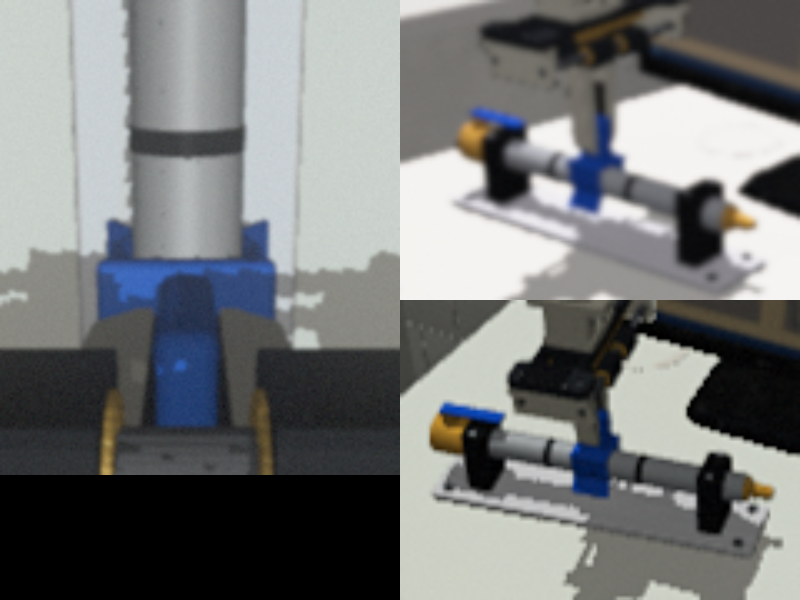

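All loads are near zero and the arms sit symmetrically about the pipe (mid 188 against pipe 187). Releasing and backing off.

Request:
jog_arm(steps=[[0.55,0,0,0,0,0,0],[0.55,0,0,0,0,0,0],[0.55,0,0,0,0,0,0],[0.55,0,0,-0.01,0,0,0],[0.55,0,0,-0.03,0,0,0]])

```text
t: 10.07
tool_pos: [0.5872, 0.1242, 0.1278]
orientation: [1.966, 2.45, -0.002]
force: [-0.3, -0.3, -0.3]
opening: 0.0416
```

Request:
jog_arm(steps=[[0.55,0,0,-0.04,0,0,0],[0.55,0,0,-0.09,0,0,0],[0.55,0,0,-0.12,0,0,0],[0.55,0,0,-0.12,0,0,0]])

```text
t: 10.58
tool_pos: [0.5894, 0.1246, 0.2534]
orientation: [1.963, 2.446, 0.007]
force: [1.4, 0.4, -0.5]
opening: 0.0417
```

```bash
python3 look.py w11
```

```text
t 10.775 pos [0.5865 0.1242 0.2463] yaw 12.5 tilt [-0.0031 -0.0013] shift [-0.0011  0.001  -0.    ] rz 0.0 [-0.6 -0.2 -0.5]
tilt fix [-0.0033  0.0006  0.    ]
0.0416536717018802
```

View pics/w11.png

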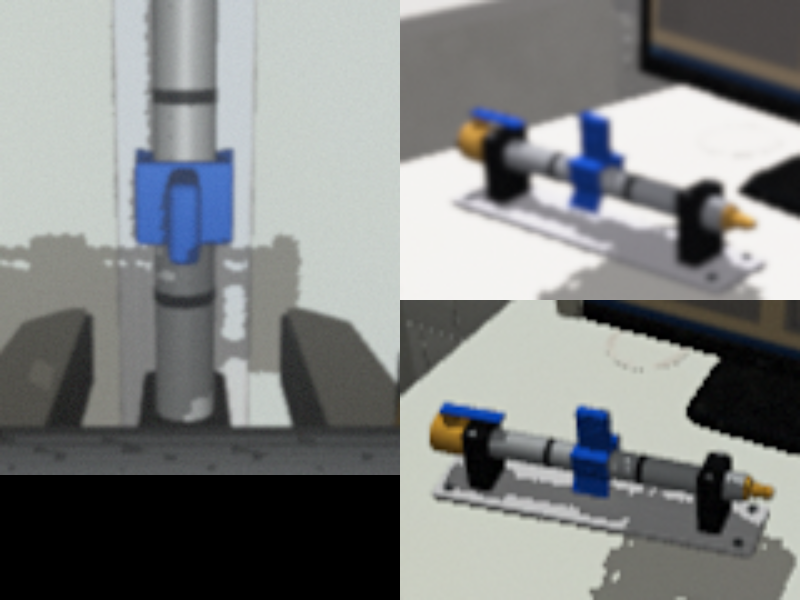

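Clip stands upright on the pipe between the rings. I'll check its position, height and yellow.

```bash
python3 - <<'E'
from h import *
w=np.load("w11.npz");E=w["E"];c={"mtx":w["mtx"]}
f=lambda x,y,z:onz(c,180+x/2.5,100+y/2.5,z,E)[:2]
P=np.array([f(136,164,.075),f(233,164,.075),f(232,243,.075),f(137,243,.075)])
print("plate mid",P.mean(0),"w",np.linalg.norm(P[0]-P[1]),np.linalg.norm(P[1]-P[2]))
u=np.array([np.cos(np.radians(12.5)),np.sin(np.radians(12.5))]);r=P.mean(0)-[.5877,.1233]
print("across",r@u,"along",r@[-u[1],u[0]])
r1=onz(c,180+185/2.5,100+97/2.5,.069,E)[:2];r2=onz(c,180+184/2.5,100+298/2.5,.069,E)[:2];m=(r1+r2)/2
r=P.mean(0)-m;print("rel rings now",r@u,r@[-u[1],u[0]],np.linalg.norm(r1-r2))
a=robot.read_camera("scene");b=robot.read_camera("side")
A=lambda x,y:ray(a,150+x*.3,120+y*.3);B=lambda x,y:ray(b,140+x*.3,110+y*.3)
print("tab top",tri([A(195,114),B(194,109)]),"clip bottom L/near",tri([A(186,208),B(192,195)]))
print(blobs(a["image"],(20,150,80),(32,255,255))[0])
E
```

```text
plate mid [0.58872134 0.12398342] w 0.0405736389645285 0.03415102755767154
across 0.0011450470364899805 along 0.0004461619272540223
rel rings now -5.580446210768893e-06 -0.00020870292495916222 0.0882004308159377
tab top (array([0.59032454, 0.12413269, 0.11428176]), [np.float64(0.0005887844662606671), np.float64(0.000588784466260492)]) clip bottom L/near (array([0.56901655, 0.11784096, 0.03145637]), [np.float64(0.0014153143811147608), np.float64(0.0014153143811146214)])
[([336, 242, 27, 43, 629], [348.9, 263.5])]
```

Tab top is at 0.114 m, as expected when home, with about 0 mm offset across the pipe and yellow unmoved. Handing in.

```bash
python3 -c "
from plant import robot
print(robot.close_job())"
```

```text
the job is handed in; nothing more can be done
None
```

I gripped the smaller blue clip by its tab, pushed it down over the pipe between the rings and let go. I then backed off about 150 mm and handed in the job. Robot time was about 11 s of the 35 s allowed.

- **Snap and seating:** The push peaked at about 15 N as the arms went over, then dropped. It met a hard stop at the expected home height, reading 36 N down with 18 N sideways for one step. I relaxed the arm to near zero load before opening the fingers.
- **Final position:** The last wrist picture puts the clip about 0 mm off the ring midpoint across the pipe and 0.2 mm along it. Against my earlier pipe measurement the offset was 1.1 mm across, within the calibration error. The top of the tab was at 0.114 m, which is where it should be when fully home.
- **Yellow clip:** Its pixel position in the scene view was unchanged, at (348.9, 263.5).

One check disagreed during the work. My picture-based sideways correction before the push was off by about 2 mm. It showed as a 3–4 N side load, and I corrected it before and just after seating.

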